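# Put the spice jar back and shut the touch-latch spice box

### The job

Put the spice jar that stands out on the worktop back upright into the free pocket of the wooden spice box, and shut the box again. The lid has a push-push touch latch and no handle: press its front edge down gently until it comes up firm and let go, and it swings open by itself; afterwards swing it shut and press it down the same way so that it stays latched. Never bear on the lid with more than about 15 N, and leave the other things where they stand.

Things in the scene. Friction and masses are not known exactly. Their poses are not given: they have to be found in the camera images.
- spice_box: Light wooden spice box, fixed to the worktop; shut, 134 mm deep (x), 202 mm wide (y), 134 mm high. Origin: on its underside, mid-width, 61 mm behind the shut lid's front face; x points to its back (hinge side), y to its left, z up. The lower part is 124 x 190 mm (x from -55 to 69 mm) with 6 mm walls, rim 70 mm high, floor 8 mm above the worktop.
- rack (a point): Middle of the floor of the middle pocket, 3 mm behind the box's origin, 8 mm above the worktop; axes as the box. Three pockets stand in a row along the box's y, 56 mm apart, each 51 mm (x) by 52 mm (y) wide; their thin walls end 40 mm above this floor. Two pockets hold a jar, one is free; which one varies.
- lid_hinge (a point): Middle of the lid's hinge axis, fixed to the box, 74 mm behind its origin and 72 mm above the worktop; the axis runs along the box's y. The lid is a deep cap of 4 to 5 mm wood: shut, its flat top lies 62 mm above this axis, its front 135 mm forward of it, its front skirt reaching down to 58 mm above the worktop.
- lid (a joint): Lid angle (rad): 0 = shut and latched, positive = opening (front edge rises and swings to the back), 1.9 = fully open, upright and leaning back, negative = pressed below the latched height. Unless latched, a damped spring opens it all the way in about 1.5 s; held in between, it pushes back with 1 to 4 N at the front edge.
- latch_case (a point): Top centre of the black latch case behind the middle of the box's front wall, seen when the lid is open (17 x 34 mm, top 72 mm high). Heart-cam catch: a press must go on until it comes up firm, 6 to 13 mm down at the press point to release, 5 to 17 mm below its shut height to relatch; how far differs from box to box, cannot be seen and must be felt.
- lid_press (a point): The place to press: on the lid's top, mid-width, 15 mm behind its front edge; moves with the lid (120 mm from the hinge axis along the lid, 62 mm square to it); z points out of the top. It gives softly (2 to 3 N), then is hard (over 10 N per mm): 5 N on it is enough, never 15. The catch acts on letting go; pressed short it stays as it was; each full press changes it over.
- jar_mid (a point): The spice jar to be put away: clear glass, dark brown cap, 44 mm across, round, 105 mm tall, about 0.11 kg. The point is on its axis, half-way up (52.5 mm above its foot); z points up its axis. The cap is the top 20 mm, 44 mm across. It stands alone on the worktop to the right of the box.
- pad: Thin round cork pad, 44 mm across and 2 mm thick, fixed on the floor of the free pocket. Origin: centre of its underside, 8 mm above the worktop. A jar that is home stands on it.
- low_jar: Spice jar with yellow cap, 42 mm across, 96 mm tall, at home in one of the other pockets, where it stands fast. Origin: centre of its foot.
- shaker: Salt shaker, 44 mm across, 90 mm tall, at home in one of the other pockets, where it stands fast. Origin: centre of its foot.
- garlic: Bulb of garlic, 54 mm across, bystander on the worktop in front. Origin: centre of its underside.
- tea_carton: Upright tea carton, 63 x 115 x 108 mm, bystander behind to the right. Origin: centre of its underside.
Things that resemble listed ones, but are neither listed nor needed, are in the scene too. There is more than one size of the part that bears jar_mid; the job needs the smaller.

How it is judged:
On the way, in this order (a step that is already met when the one before it is completed fails the run):
1. the lid has been released and stands open (value of joint lid above 1.5 rad), for 0.2 s.
2. the jar stands upright on the floor of the free pocket, let go, with the lid open (horizontal distance between jar_mid and pad below 0.01 m and z of jar_mid in the frame of pad below 0.058 m and angle between jar_mid's own z axis and vertical below 0.12 rad and value of joint lid above 1 rad and contact force between the fingers and jar below 0.05 N), for 0.2 s.
3. the lid is latched shut, with nothing of the robot on it (value of joint lid below 0.03 rad and contact force between each of the fingers, the arm and lid below 0.05 N), for 0.4 s.
At the end, for the whole second after the job is handed in: The lid is shut, held by its latch alone (angle below 0.03 rad, at rest), and the jar stands upright (within 7 degrees) on the floor of the pocket that was free, its axis within 10 mm of the pocket's middle (value of joint lid below 0.03 rad and velocity of joint lid between -0.05 and 0.05 rad/s and horizontal distance between jar_mid and pad below 0.01 m and z of jar_mid in the frame of pad below 0.058 m and angle between jar_mid's own z axis and vertical below 0.12 rad); the robot touches nothing.
It fails at once if the robot bears on the lid with more than 15 N (contact force between any of the fingers, the arm and lid above 15 N).
It fails at once if the garlic or the tea carton is shifted by more than 20 mm (distance of any of garlic, tea_carton from where it was at the start of the episode above 0.02 m).
It also fails if it takes over 70 s, if anything falls off the work surface, if the arm or the gripper's body presses on something with over 40 N, if the wrist force passes 120 N, or if a joint passes its speed limit or range.

### The arm

A 6-joint arm with a two-finger parallel gripper is mounted at the origin on a cart in front of the work surface, level with it; the furniture and walls round the work are solid. World frame = base frame: x ahead of the robot, y to its left, z up, the work surface at z = 0. Lengths are in m, angles in rad, forces in N, time in s.
With the tool pointing down it reaches from about 0.325 to 0.875 m from the base axis. Payload 4.4 kg.
Tool frame: the origin (TCP) lies between the finger pads; the fingertips stand 25 mm ahead of it and the grasp point (between the pads) lies 6 mm ahead of it; z points along the fingers, y is the line along which they close (so a half turn about z gives the same grasp; the last joint's range is limited). The gripper opens to 85 mm and grips with 20 to 120 N. Pads are 22 mm wide; open, the fingers measure 114 mm over their backs; the gripper's body (76 mm by 85 mm) begins 54 mm behind the grasp point. The pads swing forward as they close: fully open they stand 13 mm farther back than shut.
Start: joints at [1.169, 0.207, 1.542, -0, 1.393, -0.15], TCP at [0.143, 0.557, 0.226] pointing down, gripper open.
Joint ranges: [-2.73, 2.73], [-0.86, 2.22], [0.23, 2.46], [-1.11, 4.25], [0.08, 2.63], [-2.82, 2.82]. Speed limits (rad/s): [2.79, 2.79, 3.14, 3.14, 3.14, 3.14].

### API

Orientations are given as a 3x3 rotation matrix whose columns are the frame's x, y, z axes.
In Python, from bench import robot gives the robot as it stands. The module is installed in compiled form; this text tells all that it offers.
- The arm moves only by the tool jog_arm, never from a script. Its argument "steps" is a list of rows, each a list of 3 entries, a list of its own where there are three numbers: the finger opening in mm, from 0 to 85.4, then the shift along the world's x, y, z in mm, then the turn about the world's z in rad. A call has 1 to 8 rows; each row is the pose to reach, as a shift and turn from the pose commanded when the call began; what a row does not reach only later rows make up. A row lasts 1/8 s, in which the tool goes at most 62.5 mm and 10.7 degrees, less where a joint would pass 70% of its speed; a pose out of reach is approached as far as the arm can. A call with a gripper value outside its range is refused whole. The fingers move at their own pace and stop on an object; "squeeze" is the grip in N (left out, the last holds). Time passes only in rows, so rows that repeat a pose let the fingers close. It gives the time, the measured TCP pose, the force, the opening and the grip force at its end, in the units of the state.
- robot.get_obs(): the state, without advancing time (a new reading comes with each control period).
- robot.snapshot(name): name is "side" or "top" or "wrist"; returns the picture (420x560x3 uint8, red, green, blue); there is no depth.
- robot.camera_info(name): a dict with "fx", "fy", "cx", "cy" (pixels), "k1" (the pictures are not rectified: a ray, as slopes to the right and down, at radius r is drawn at 1 + k1 r^2 times it, then the intrinsics apply), "origin" and "orientation" of the camera in the world. Camera axes: x right, y down, z forward; pixel columns grow to the right and rows downward; lengths in m; the calibration is good to about 2 mm. A picture is of the moment at which its call begins: read the wrist's pose just before it. camera_info takes no time and is no camera call; for the wrist camera it gives the pose at the moment of the call.
- robot.finish_job(): hands the job in; it is judged then, once.
Trained networks look in the newest picture that a camera, given by its name, has taken for a name from the list of things; names that differ only in an ending like _2 or _b are one class to them, and where a whole thing is asked for, a point or a joint stands for the part that bears it (a point fixed in the world has none). Each returns a list of dicts, best first, with "score" (0 to 1); they miss things now and then, are a little off and sometimes report something else, mostly with a low value. They report only what shows in the picture. A call takes as long as a camera call. They do not tell look-alikes from the thing itself.
- robot.boxes_of(camera, label): "bbox" ([left, top, right, bottom] in pixels, round what is visible of it).
- robot.regions_of(camera, label): "pixels" (420x560 bool, what is visible of it) and "bbox" ([left, top, right, bottom] in pixels, round what is visible of it).
The state is a dict: "time_s": time; "joints": joint angles; "joint_vel": joint speeds; "effort": joint torques, N m; "tcp_pos": TCP position; "orientation": TCP orientation; "wrist_force": force on the tool from outside, world axes, zero at the start; "ft_torque": the same for the moment, N m; "grip_width": finger opening in m; "gripper_force": force on a finger pad.
Only numpy, scipy, OpenCV 4.12 (cv2) and the standard library are available. Lean on these libraries where they do the work, as an engineer would, in place of code of your own. Each camera call takes 0.05 s, during which the arm holds its last target. There are 200 camera calls.

## Working session

There is one attempt and no reset: what is moved stays moved. The work goes in short steps, Python scripts to look and compute and a tool call to move; the robot and the scene stay as the last step left them, time stands still between calls to the robot, and variables do not carry over. Pictures are saved under pics/ and viewed, at most 10 in all, crops included, and the job is handed in when it is done.

Besides the shell and the picture viewer there is one more tool, called after ">>>" in YAML: its name, and indented under it one key for each argument. jog_arm: Moves the arm, as the interface text tells. Its arguments: {"type":"object","properties":{"steps":{"type":"array","items":{"type":"array"}},"squeeze":{"type":"number"}},"required":["steps"]}

```bash
mkdir -p pics; cat > h.py <<'E'
import numpy as np, cv2
from bench import robot
def ray(c,u,v):
    i=robot.camera_info(c) if isinstance(c,str) else c
    d=np.array([(u-i["cx"])/i["fx"],(v-i["cy"])/i["fy"]])
    s=d.copy()
    for _ in range(20): s=d/(1+i["k1"]*(s@s))
    R=np.array(i["orientation"]); return np.array(i["origin"]),R@np.array([s[0],s[1],1])
def atz(c,u,v,z):
    o,d=ray(c,u,v); return o+d*(z-o[2])/d[2]
def proj(c,p):
    i=robot.camera_info(c) if isinstance(c,str) else c
    q=np.array(i["orientation"]).T@(np.array(p)-i["origin"]); s=q[:2]/q[2]
    s=s*(1+i["k1"]*(s@s)); return np.array([i["fx"]*s[0]+i["cx"],i["fy"]*s[1]+i["cy"]])
def save(n,im): cv2.imwrite("pics/"+n+".png",im[:,:,::-1])
E
python3 - <<'E'
from h import *
ims=[]
for c in ("top","side"):
    im=robot.snapshot(c); ims.append(im); save(c+"0",im)
    i=robot.camera_info(c); print(c,np.round(i["origin"],3),np.round(np.array(i["orientation"])[:,2],2),i["fx"],i["k1"])
    for l in ("spice_box","jar_mid","lid","garlic","tea_carton","low_jar"):
        print(l,[(np.round(b["bbox"]).tolist(),round(b["score"],2)) for b in robot.boxes_of(c,l)[:4]])
E
```

```text
top [ 0.484 -0.089  1.023] [ 0.08  0.01 -1.  ] 440.2758812920733 0.015127982171331768
spice_box [([140.0, 214.0, 246.0, 283.0], 0.6)]
jar_mid [([340.0, 239.0, 370.0, 260.0], 0.62), ([378.0, 236.0, 427.0, 270.0], 0.59)]
lid [([140.0, 214.0, 245.0, 281.0], 0.96)]
garlic [([310.0, 283.0, 334.0, 305.0], 0.85), ([142.0, 214.0, 244.0, 286.0], 0.58)]
tea_carton [([310.0, 133.0, 370.0, 177.0], 0.61)]
low_jar []
side [ 0.255 -0.741  0.71 ] [ 0.28  0.72 -0.64] 441.24251875292 -0.10116375430581065
spice_box [([202.0, 128.0, 282.0, 229.0], 0.85)]
jar_mid [([290.0, 278.0, 329.0, 359.0], 0.74), ([280.0, 260.0, 308.0, 309.0], 0.7)]
lid [([203.0, 132.0, 281.0, 207.0], 0.91)]
garlic [([218.0, 274.0, 247.0, 295.0], 0.91)]
tea_carton [([350.0, 205.0, 410.0, 284.0], 0.63)]
low_jar [([202.0, 128.0, 281.0, 228.0], 0.42)]
```

View pics/top0.png

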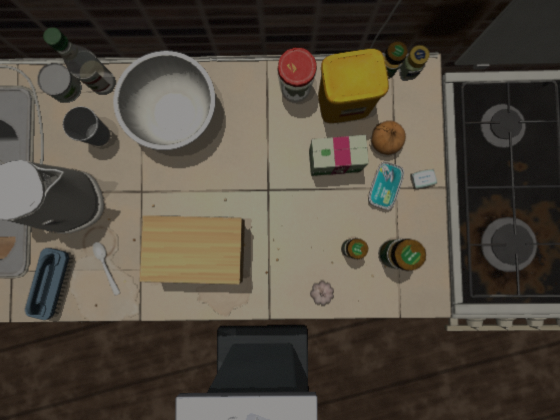

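View pics/side0.png

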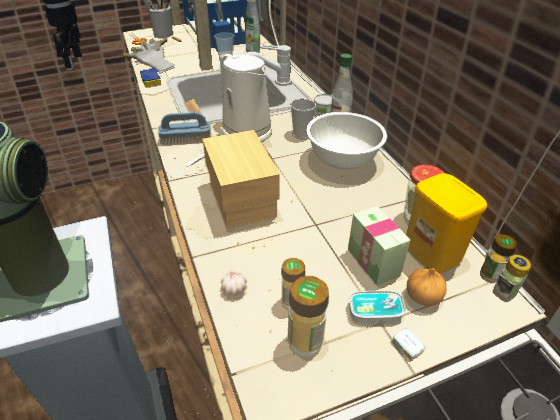

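Two jars match the class: A at top (355,249) / side (293,285), which is the smaller, and B at top (403,253) / side (309,318), which is larger. A should be 44 mm across and 105 mm tall. I'll fit both sizes and check them in a crop.

```bash
cat >> h.py <<'E'
from scipy.optimize import minimize
def hull(c,P):
    m=np.zeros((420,560),np.uint8); q=np.array([proj(c,p) for p in P])
    cv2.fillConvexPoly(m,cv2.convexHull(np.round(q*16).astype(np.int32)),1,shift=4); return m>0
def cyl(x,y,r,h,z0=0):
    a=np.linspace(0,2*np.pi,40); return [(x+r*np.cos(t),y+r*np.sin(t),z) for t in a for z in (z0,z0+h)]
def boxp(x,y,yaw,x0,x1,y0,y1,z0,z1):
    c,s=np.cos(yaw),np.sin(yaw)
    return [(x+c*a-s*b,y+s*a+c*b,z) for a in (x0,x1) for b in (y0,y1) for z in (z0,z1)]
def fit(masks,gen,x0,step):
    ci={c:robot.camera_info(c) for c in masks}
    def f(p): 
        s=0
        for c,m in masks.items():
            k=hull(ci[c],gen(p)); s-=(k&m).sum()/(k|m).sum()
        return s
    S=np.vstack([x0]+[np.array(x0)+np.eye(len(x0))[i]*step[i] for i in range(len(x0))])
    r=minimize(f,x0,method="Nelder-Mead",options=dict(initial_simplex=S,xatol=1e-4,fatol=1e-4)); return r.x,-r.fun/len(masks)
E
python3 - <<'E'
from h import *
t,s=robot.snapshot("top"),robot.snapshot("side")
save("crop",cv2.resize(s[240:370,260:350],None,fx=4,fy=4,interpolation=cv2.INTER_CUBIC))
M={}
for l in ("spice_box","jar_mid","lid","garlic","tea_carton"):
    for c in("top","side"): M[l,c]=robot.regions_of(c,l); print(l,c,[(np.round(b["bbox"]).tolist(),int(b["pixels"].sum()),round(b["score"],2)) for b in M[l,c]])
o=atz("top",192,250,.134); print(o)
def best(l,c): return M[l,c][0]["pixels"]
for cams in (("top","side"),("top",),("side",)):
    print("box",cams,fit({c:best("lid",c)|best("spice_box",c) for c in cams if M["spice_box",c]},lambda p:boxp(*p,-.061,.073,-.101,.101,.0,.134),[o[0],o[1],0],[.02,.02,.1]))
print("lidtop",[np.round(atz("top",u,v,.134),3) for u,v in((143,217),(243,217),(241,283),(140,281))])
for k in range(2):
  try:
    js=sorted(M["jar_mid","side"],key=lambda b:b["pixels"].sum())[k]; jt=sorted(M["jar_mid","top"],key=lambda b:b["pixels"].sum())[k]
    bb=js["bbox"]; p=atz("side",(bb[0]+bb[2])/2,bb[3]-6,0)
    print("jar",k,p,fit(dict(top=jt["pixels"],side=js["pixels"]),lambda p:cyl(*p),[p[0],p[1],.022,.105],[.01,.01,.003,.01]))
  except Exception as e: print(e)
E
```

```text
spice_box top [([141.0, 217.0, 247.0, 284.0], 6921, 0.96)]
spice_box side []
jar_mid top [([376.0, 238.0, 428.0, 268.0], 1263, 0.97), ([340.0, 236.0, 368.0, 261.0], 450, 0.92)]
jar_mid side [([287.0, 277.0, 330.0, 357.0], 2861, 0.96), ([282.0, 258.0, 308.0, 307.0], 619, 0.57), ([203.0, 131.0, 279.0, 231.0], 5528, 0.26)]
lid top [([142.0, 212.0, 245.0, 284.0], 6853, 0.98)]
lid side [([200.0, 133.0, 280.0, 208.0], 4564, 0.61)]
garlic top [([310.0, 282.0, 334.0, 301.0], 379, 0.9)]
garlic side [([220.0, 276.0, 244.0, 294.0], 462, 0.71)]
tea_carton top [([308.0, 134.0, 371.0, 176.0], 2134, 0.95), ([142.0, 217.0, 247.0, 285.0], 6795, 0.28)]
tea_carton side [([350.0, 208.0, 410.0, 284.0], 3246, 0.76), ([281.0, 260.0, 307.0, 308.0], 646, 0.52)]
[0.48051155 0.09425832 0.134     ]
box ('top', 'side') (array([ 0.47749886,  0.09773075, -0.02658875]), np.float64(0.963302752293578))
box ('top',) (array([ 0.47749886,  0.09773075, -0.02658875]), np.float64(0.963302752293578))
box ('side',) (array([0.48051155, 0.09425832, 0.        ]), np.float64(nan))
lidtop [array([0.548, 0.194, 0.134]), array([ 0.546, -0.009,  0.134]), array([ 0.413, -0.004,  0.134]), array([0.42 , 0.198, 0.134])]
jar 0 [ 4.84502410e-01 -2.44786156e-01  1.11022302e-16] (array([ 0.48044699, -0.2427339 ,  0.01994032,  0.11139465]), np.float64(0.7257246376811595))
jar 1 [ 0.46315564 -0.35770311  0.        ] (array([ 0.46724504, -0.33765965,  0.03074694,  0.14846794]), np.float64(0.9525578429489232))h.py:33: RuntimeWarning: invalid value encountered in scalar divide
  r=minimize(f,x0,method="Nelder-Mead",options=dict(initial_simplex=S,xatol=1e-4,fatol=1e-4)); return r.x,-r.fun/len(masks)
```

View pics/crop.png

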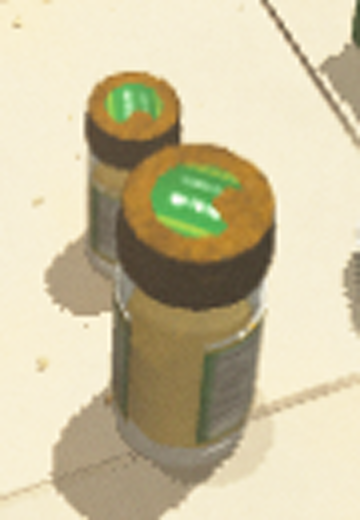

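The crop shows jar A at the back-left: thin, same cap and label as B, about 43 mm across and 105 mm tall. B in front is about 61 mm across and 148 mm tall. A is the one meant, because it is smaller and fits 44 × 105 mm. A stands at (0.480, -0.243) and B at (0.467, -0.338). The box origin is at about (0.4775, 0.098) with yaw -0.027.

```bash
python3 - <<'E'
from h import *
o=robot.get_obs(); print(o["time_s"],np.round(o["tcp_pos"],4),np.round(o["orientation"],2).tolist(),np.round(o["wrist_force"],2),o["grip_width"])
i=robot.camera_info("wrist"); print(np.round(i["origin"]-o["tcp_pos"],3),np.round(i["orientation"],2).tolist())
print("garlic",atz("top",322,292,.03),"carton",[atz("top",u,v,z) for u,v,z in((312,138,.108),(366,176,.0))],"bowl",[atz("top",165,y,.08) for y in(150,55)],atz("top",118,100,.08))
B=(.4775,.0977);c,s=np.cos(-.0266),np.sin(-.0266)
for n,p in dict(press=(-.046,0),hinge=(.074,0),mid=(.003,0)).items(): print(n,B[0]+c*p[0]-s*p[1],B[1]+s*p[0]+c*p[1])
E
```

```text
1.3 [0.1433 0.5569 0.2262] [[-0.97, 0.25, -0.0], [0.25, 0.97, -0.0], [0.0, -0.0, -1.0]] [-0.45 -0.12  0.75] 0.08525185870306383
[-0.068  0.018  0.147] [[0.25, 0.93, 0.27], [0.97, -0.24, -0.07], [0.0, 0.28, -0.96]]
garlic [ 0.38335072 -0.17494613  0.03      ] carton [array([ 0.71282098, -0.15340475,  0.108     ]), array([ 0.64763021, -0.2855926 ,  0.        ])] bowl [array([0.69794785, 0.16469787, 0.08      ]), array([0.91051249, 0.16583534, 0.08      ])] [0.8104744  0.26852245 0.08      ]
press 0.4315162729204604 0.09892345571003544
hinge 0.5514738218236072 0.09573183211863862
mid 0.48049893872257865 0.09762020941021507
```

>>> jog_arm:
  steps:
    - [0,[23,-38,0],0.03]
    - [0,[46,-76,0],0.06]
    - [0,[70,-115,0],0.09]
    - [0,[93,-153,0],0.12]
    - [0,[117,-192,0],0.15]
    - [0,[140,-230,0],0.18]
    - [0,[163,-268,0],0.21]
    - [0,[187,-307,0],0.22]

```text
time_s: 2.3
tcp_pos: [0.3309, 0.2487, 0.2265]
orientation: [[-1.0, 0.031, 0.001], [0.031, 1.0, 0.0], [-0.001, 0.0, -1.0]]
wrist_force: [1.3, 0.2, 0.2]
grip_width: -0.0006
gripper_force: 0.0
```

>>> jog_arm:
  steps:
    - [0,[25,-38,0],0]
    - [0,[50,-75,-10],0]
    - [0,[75,-112,-25],0]
    - [0,[101,-151,-40],0]
    - [0,[101,-151,-56],0]
    - [0,[101,-151,-56],0]

```text
time_s: 3.05
tcp_pos: [0.4296, 0.099, 0.1686]
orientation: [[-0.999, 0.032, -0.004], [0.032, 0.999, 0.0], [0.004, 0.0, -1.0]]
wrist_force: [-0.4, 0.1, -0.1]
grip_width: -0.0
gripper_force: 0.0
```

>>> jog_arm:
  steps:
    - [0,[1,0,-3],0]
    - [0,[1,0,-6],0]
    - [0,[1,0,-8],0]
    - [0,[1,0,-9],0]
    - [0,[1,0,-10],0]
    - [0,[1,0,-11],0]
    - [0,[1,0,-12],0]

```text
time_s: 3.92
tcp_pos: [0.4323, 0.0988, 0.1581]
orientation: [[-0.999, 0.032, 0.0], [0.032, 0.999, -0.0], [-0.0, -0.0, -1.0]]
wrist_force: [0.0, 0.0, -0.9]
grip_width: 0.0002
gripper_force: 0.0
```

>>> jog_arm:
  steps:
    - [0,[0,0,-1],0]
    - [0,[0,0,-2],0]
    - [0,[0,0,-2],0]

```text
time_s: 4.3
tcp_pos: [0.4322, 0.0989, 0.1561]
orientation: [[-0.999, 0.032, -0.0], [0.032, 0.999, -0.0], [0.0, -0.0, -1.0]]
wrist_force: [-0.6, 0.3, -0.2]
grip_width: -0.0
gripper_force: 0.0
```

>>> jog_arm:
  steps:
    - [0,[0,0,-1],0]
    - [0,[0,0,-2],0]
    - [0,[0,0,-2],0]

```text
time_s: 4.68
tcp_pos: [0.4322, 0.0989, 0.1541]
orientation: [[-0.999, 0.032, -0.0], [0.032, 0.999, -0.0], [0.0, -0.0, -1.0]]
wrist_force: [0.6, -0.2, 0.2]
grip_width: -0.0
gripper_force: 0.0
```

>>> jog_arm:
  steps:
    - [0,[0,0,-1],0]
    - [0,[0,0,-1.5],0]
    - [0,[0,0,-1.5],0]

```text
time_s: 5.05
tcp_pos: [0.4322, 0.0989, 0.1526]
orientation: [[-0.999, 0.032, -0.0], [0.032, 0.999, -0.0], [0.0, -0.0, -1.0]]
wrist_force: [-0.3, 0.1, -0.3]
grip_width: 0.0
gripper_force: 0.0
```

```bash
python3 - <<'E'
from h import *
s=robot.snapshot("side")
i=robot.camera_info("side")
for n,p in dict(tip=(.4322,.0989,.1276),press=(.4315,.0989,.134)).items(): print(n,proj("side",p))
save("s1",cv2.resize(s[90:250,150:340],None,fx=4,fy=3.75,interpolation=cv2.INTER_CUBIC))
E
```

```text
tip [218.84231488 161.54879207]
press [218.326619   159.32811014]
```

View pics/s1.png

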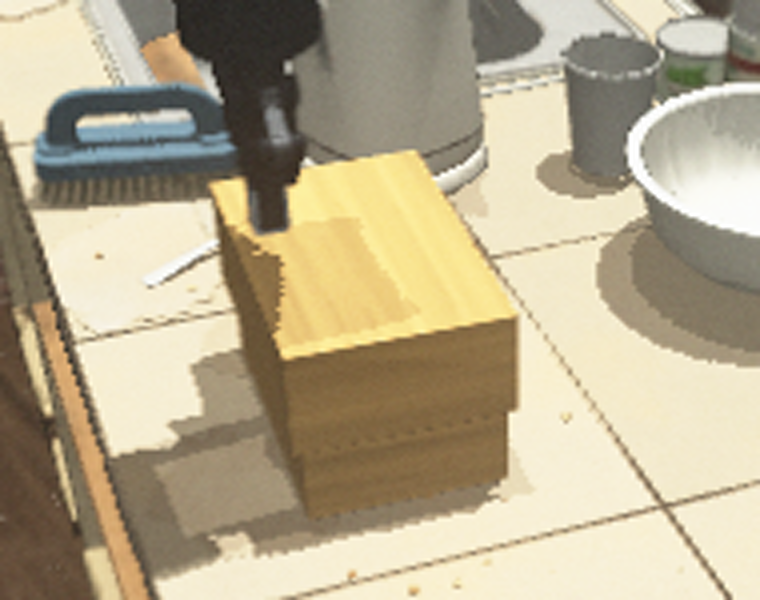

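The fingertip shows at about (217,152), about 8 px above where the lid contact should project, so it hasn't reached the lid yet. That fits the zero force reading. I'll keep feeling downward.

>>> jog_arm:
  steps:
    - [0,[0,0,-1],0]
    - [0,[0,0,-2],0]
    - [0,[0,0,-3],0]
    - [0,[0,0,-4],0]

```text
time_s: 5.6
tcp_pos: [0.4322, 0.0989, 0.1486]
orientation: [[-0.999, 0.032, -0.0], [0.032, 0.999, -0.0], [0.0, -0.0, -1.0]]
wrist_force: [-0.2, -0.2, 0.1]
grip_width: 0.0001
gripper_force: 0.0
```

>>> jog_arm:
  steps:
    - [0,[0,0,-1],0]
    - [0,[0,0,-2],0]
    - [0,[0,0,-3],0]
    - [0,[0,0,-3],0]

```text
time_s: 6.1
tcp_pos: [0.4322, 0.0989, 0.1456]
orientation: [[-0.999, 0.032, -0.0], [0.032, 0.999, -0.0], [0.0, -0.0, -1.0]]
wrist_force: [-0.5, -0.7, 0.2]
grip_width: 0.0002
gripper_force: 0.0
```

```bash
python3 - <<'E'
from h import *
s=robot.snapshot("side")
for c in (213,215,217,219,221): print(c,"".join("#" if s[r,c].max()<75 else "." for r in range(135,175)), [int(r) for r in range(140,175) if s[r,c].max()<75][-1:])
old=cv2.imread("pics/s1.png"); 
print(robot.get_obs()["wrist_force"])
for l in("lid",): print([(b["bbox"],b["score"]) for b in robot.boxes_of("side",l)])
print("lid corners",[np.round(proj("side",p),1) for p in boxp(.4775,.0977,-.0266,-.061,.073,-.101,.101,.134,.134)[::2]])
for z in (.12,.13,.134,.14,.15): print(z,proj("side",(.4322,.0989-.014,z)))
E
```

```text
213 ########................................ [142]
215 #############..#........................ [150]
217 ###################..................... [153]
219 ##################...................... [152]
221 #######................................. [141]
[-0.28052785 -0.55276677 -0.61102583]
[([201.6, 132.1, 282.7, 209.3], 0.94)]
lid corners [array([222.5, 185.8]), array([202.9, 138.8]), array([281.5, 173.5]), array([254.6, 129.5])]
0.12 [220.68428146 167.47165983]
0.13 [220.34285937 163.91450663]
0.134 [220.2053255 162.4794633]
0.14 [219.99798391 160.31371585]
0.15 [219.64962104 156.66863281]
```

```bash
python3 - <<'E'
from h import *
s=robot.snapshot("side");w=robot.snapshot("wrist")
a=cv2.resize(s[120:195,190:245],None,fx=8,fy=8,interpolation=cv2.INTER_NEAREST)[:600,:400]
b=cv2.resize(w,(400,300)); t=robot.snapshot("top"); d=cv2.resize(t[210:290,135:255],(400,300))
save("v5",np.hstack([a[:600],np.vstack([b,d])]))
print(proj("wrist",(.4322,.0989,.134)),proj("top",(.4322,.0989,.134)), [proj("wrist",p).round() for p in boxp(.4775,.0977,-.0266,-.061,.073,-.101,.101,.134,.134)[::2]])
E
```

```text
[277.08669373 255.03418848] [189.61143173 274.17875785] [array([ 68., 225.]), array([486., 223.]), array([112., 433.]), array([445., 432.])]
```

View pics/v5.png

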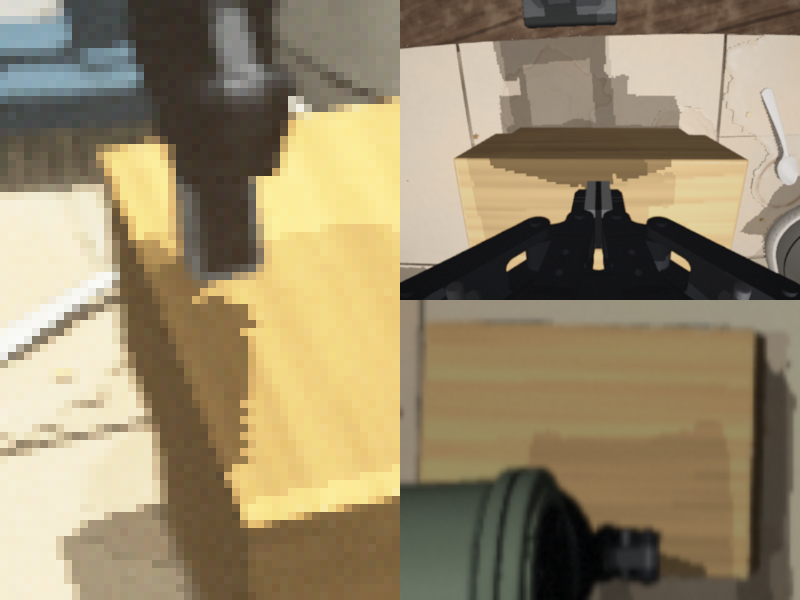

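```bash
python3 - <<'E'
from h import *
o=robot.get_obs(); print(o["tcp_pos"],o["wrist_force"])
for dz in (.025,.012,.006,0,-.006,-.012): 
    p=o["tcp_pos"]+dz*np.array(o["orientation"])[:,2]; print(dz,proj("wrist",p).round(1),proj("side",p).round(1), proj("wrist",p+[.011,0,0]).round(1), proj("wrist",p-[.011,0,0]).round(1))
o1,d1=ray("side",217.5,154.7)
for y in (.085,.0989,.113): print(o1+d1*(y-o1[1])/d1[1])
E
```

```text
[0.43231861 0.09886363 0.14573667] [-0.74617286  0.21159311  0.18308138]
0.025 [277.  244.8] [219.1 164. ] [277.7 264.1] [276.3 224.8]
0.012 [277. 255.] [218.7 159.4] [277.7 275.5] [276.3 233.7]
0.006 [277.  260.3] [218.5 157.2] [277.8 281.3] [276.2 238.4]
0 [277.  265.9] [218.3 155. ] [277.8 287.5] [276.2 243.3]
-0.006 [277.  271.9] [218.  152.8] [277.8 294.2] [276.2 248.6]
-0.012 [277.  278.4] [217.8 150.6] [277.8 301.3] [276.1 254.3]
[0.42772693 0.085      0.15635899]
[0.43063391 0.0989     0.14703699]
[0.43358272 0.113      0.13758087]
```

Side tip at (217,154.7) and wrist tip at (277,254) agree: the real fingertips are at z≈0.157, about 20 mm above the lid. When shut they sit about 11 mm behind the stated TCP instead of 25 mm ahead. I'll trust the pictures and force, and expect contact near TCP z 0.122.

>>> jog_arm:
  steps:
    - [0,[0,0,-3],0]
    - [0,[0,0,-6],0]
    - [0,[0,0,-9],0]
    - [0,[0,0,-12],0]
    - [0,[0,0,-14],0]
    - [0,[0,0,-16],0]
    - [0,[0,0,-17],0]

```text
time_s: 7.22
tcp_pos: [0.432, 0.0989, 0.1287]
orientation: [[-0.999, 0.032, -0.001], [0.032, 0.999, -0.0], [0.001, -0.0, -1.0]]
wrist_force: [-1.9, 0.2, 2.5]
grip_width: -0.0002
gripper_force: 1.3
```

>>> jog_arm:
  steps:
    - [0,[0,0,-1],0]
    - [0,[0,0,-2],0]
    - [0,[0,0,-3],0]
    - [0,[0,0,-3],0]

```text
time_s: 7.72
tcp_pos: [0.4322, 0.0989, 0.1256]
orientation: [[-0.999, 0.032, -0.0], [0.032, 0.999, 0.0], [0.0, 0.0, -1.0]]
wrist_force: [-1.6, -0.4, 4.4]
grip_width: 0.0001
gripper_force: 1.3
```

>>> jog_arm:
  steps:
    - [0,[0,0,-0.5],0]
    - [0,[0,0,-1],0]
    - [0,[0,0,-1],0]

```text
time_s: 8.1
tcp_pos: [0.4322, 0.0989, 0.1246]
orientation: [[-0.999, 0.032, -0.0], [0.032, 0.999, -0.0], [0.0, -0.0, -1.0]]
wrist_force: [-1.6, -0.1, 2.2]
grip_width: 0.0002
gripper_force: 1.4
```

>>> jog_arm:
  steps:
    - [0,[0,0,-0.5],0]
    - [0,[0,0,-1],0]
    - [0,[0,0,-1],0]

```text
time_s: 8.48
tcp_pos: [0.4322, 0.0989, 0.1236]
orientation: [[-0.999, 0.032, -0.0], [0.032, 0.999, 0.0], [0.0, 0.0, -1.0]]
wrist_force: [-1.9, 0.0, 2.8]
grip_width: -0.0002
gripper_force: 1.4
```

>>> jog_arm:
  steps:
    - [0,[0,0,-0.5],0]
    - [0,[0,0,-1],0]
    - [0,[0,0,-1],0]

```text
time_s: 8.85
tcp_pos: [0.4322, 0.0989, 0.1227]
orientation: [[-0.999, 0.032, -0.0], [0.032, 0.999, -0.0], [0.0, -0.0, -1.0]]
wrist_force: [-2.5, -0.7, 3.9]
grip_width: -0.0005
gripper_force: 1.8
```

>>> jog_arm:
  steps:
    - [0,[0,0,-0.5],0]
    - [0,[0,0,-0.5],0]

```text
time_s: 9.1
tcp_pos: [0.4321, 0.0989, 0.1225]
orientation: [[-0.999, 0.032, -0.0], [0.032, 0.999, -0.0], [0.0, -0.0, -1.0]]
wrist_force: [-4.3, 0.0, 5.9]
grip_width: 0.0003
gripper_force: 3.1
```

>>> jog_arm:
  steps:
    - [0,[0,0,-0.5],0]
    - [0,[0,0,-0.5],0]

```text
time_s: 9.35
tcp_pos: [0.4321, 0.0989, 0.1223]
orientation: [[-0.999, 0.032, -0.001], [0.032, 0.999, -0.0], [0.001, -0.0, -1.0]]
wrist_force: [-6.0, 0.1, 8.3]
grip_width: 0.0003
gripper_force: 4.4
```

It has come up firm, about 10 N total with the TCP no longer following. Letting go.

>>> jog_arm:
  steps:
    - [0,[0,0,4],0]
    - [0,[-10,0,20],0]
    - [0,[-40,0,40],0]
    - [0,[-70,0,60],0]
    - [0,[-85,-20,80],0]
    - [0,[-85,-60,100],-0.1]
    - [0,[-85,-110,110],-0.25]
    - [0,[-85,-160,110],-0.4]

```text
time_s: 10.35
tcp_pos: [0.3485, -0.0631, 0.2331]
orientation: [[-0.906, 0.422, 0.005], [0.422, 0.906, -0.002], [-0.005, 0.0, -1.0]]
wrist_force: [1.5, 0.0, -0.5]
grip_width: -0.0001
gripper_force: 0.0
```

>>> jog_arm:
  steps:
    - [85,[20,-30,0],-0.16]
    - [85,[45,-60,0],-0.32]
    - [85,[70,-90,0],-0.48]
    - [85,[95,-120,0],-0.64]
    - [85,[115,-150,0],-0.8]
    - [85,[132,-182,0],-0.96]
    - [85,[132,-182,0],-1.13]
    - [85,[132,-182,0],-1.13]

```text
time_s: 11.35
tcp_pos: [0.4795, -0.2437, 0.2311]
orientation: [[-0.01, 1.0, -0.0], [1.0, 0.01, 0.0], [0.0, -0.0, -1.0]]
wrist_force: [-0.8, 0.2, -0.5]
grip_width: 0.0849
gripper_force: 0.0
```

```bash
python3 - <<'E'
from h import *
o=robot.get_obs(); print(np.round(o["tcp_pos"],4),o["grip_width"])
w=robot.snapshot("wrist");t=robot.snapshot("top");s=robot.snapshot("side")
m=np.vstack([cv2.resize(t[190:300,120:340],(400,200)),cv2.resize(s[90:250,170:340],(400,400))])
save("v6",np.hstack([cv2.resize(w,(400,600)),m]))
for l in("jar_mid","pad","low_jar","shaker"):
  for c in("wrist","top","side"): print(l,c,[(np.round(b["bbox"]).tolist(),round(b["score"],2)) for b in robot.boxes_of(c,l)[:3]])
print(proj("wrist",(.48,-.243,.105)),proj("wrist",o["tcp_pos"]))
E
```

```text
[ 0.4795 -0.2437  0.2311] 0.08487829691339888
jar_mid wrist [([217.0, 228.0, 298.0, 365.0], 0.93), ([248.0, 152.0, 305.0, 223.0], 0.91)]
jar_mid top [([339.0, 238.0, 365.0, 258.0], 0.76)]
jar_mid side [([289.0, 275.0, 332.0, 359.0], 0.71), ([279.0, 258.0, 306.0, 309.0], 0.64)]
pad wrist []
pad top [([171.0, 238.0, 186.0, 258.0], 0.69)]
pad side []
low_jar wrist []
low_jar top [([185.0, 242.0, 211.0, 261.0], 0.95)]
low_jar side [([230.0, 158.0, 246.0, 195.0], 0.6), ([277.0, 260.0, 306.0, 308.0], 0.27)]
shaker wrist []
shaker top [([214.0, 240.0, 234.0, 261.0], 0.72)]
shaker side [([236.0, 182.0, 256.0, 205.0], 0.59)]
[276.59019796 197.32704747] [275.18557044 269.00266493]
```

View pics/v6.png

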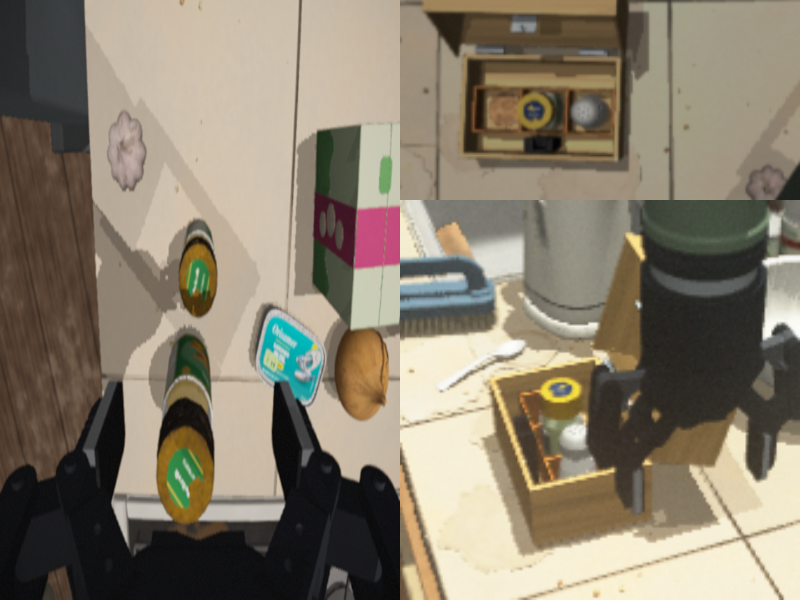

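The lid stands open. The free pocket with the cork pad is the left one, top px (178,248); the yellow cap is in the middle and the shaker on the right. In the wrist view jar A's cap is at (277,196), as predicted from (0.480, -0.243). B is below it at (262,332).

```bash
python3 - <<'E'
from h import *
o=robot.get_obs();p=np.array(o["tcp_pos"])
for dz in (.025,.012,.0,-.012,-.024,-.036): print(dz,[proj("wrist",p+[a,b,-dz]).round(0).tolist() for a in(-.0425,.0425) for b in(-.011,.011)])
w=robot.snapshot("wrist")
for c in (150,155,160,165,170,385,390,395,400,405):
    r=[k for k in range(230,330) if w[k,c].max()<70]; print(c,r[:1],end=" ")
# jar refine
j=min(robot.regions_of("wrist","jar_mid"),key=lambda b:b["pixels"].sum())
print(j["bbox"],fit({"wrist":j["pixels"]},lambda q:cyl(q[0],q[1],.022,.105),[.48,-.243],[.005,.005]))
# pad
for b in robot.regions_of("top","pad")[:2]:
    v,u=np.nonzero(b["pixels"]); print("pad",b["score"],atz("top",u.mean(),v.mean(),.01),b["bbox"])
for l,z in(("low_jar",.104),("shaker",.098)):
    b=robot.boxes_of("top",l)[0]["bbox"]; print(l,b,atz("top",(b[0]+b[2])/2,(b[1]+b[3])/2,z-.015))
c,s=np.cos(-.0266),np.sin(-.0266)
for k in(-1,0,1): q=(.003,.056*k); X=(.4775+c*q[0]-s*q[1],.0977+s*q[0]+c*q[1]); print(k,np.round(X,4),proj("top",(*X,.01)).round(1),proj("top",(*X,.1)).round(1))
E
```

```text
0.025 [[195.0, 266.0], [192.0, 226.0], [355.0, 267.0], [358.0, 228.0]]
0.012 [[189.0, 277.0], [186.0, 235.0], [360.0, 278.0], [364.0, 237.0]]
0.0 [[183.0, 289.0], [180.0, 245.0], [366.0, 290.0], [370.0, 247.0]]
-0.012 [[176.0, 303.0], [172.0, 256.0], [372.0, 304.0], [377.0, 258.0]]
-0.024 [[168.0, 319.0], [163.0, 269.0], [380.0, 320.0], [386.0, 271.0]]
-0.036 [[159.0, 337.0], [153.0, 284.0], [389.0, 339.0], [396.0, 286.0]]
150 [271] 155 [268] 160 [268] 165 [267] 170 [268] 385 [268] 390 [268] 395 [272] 400 [280] 405 [287] [250.3, 153.9, 304.5, 224.4] (array([ 0.4806972 , -0.24204622]), np.float64(0.9514469453376205))
pad 0.53 [0.48218296 0.15485769 0.01      ] [169.9, 243.6, 183.5, 259.3]
low_jar [184.9, 242.2, 211.1, 260.7] [0.4771196  0.09077943 0.089     ]
shaker [214.0, 239.6, 233.6, 261.3] [0.47852245 0.03689677 0.083     ]
-1 [0.479  0.0416] [226. 250.] [220.5 250.3]
0 [0.4805 0.0976] [201.6 249.7] [193.7 249.9]
1 [0.482  0.1536] [177.3 249.3] [167.  249.5]
```

Fingertips are about 24 mm behind the TCP when open and 11 mm when shut, the same 36 mm bias in both cases. I'll grasp with TCP z ≈ 0.055, which puts the tips at about 0.072 on the cap.

>>> jog_arm:
  steps:
    - [85,[1,1.5,-45],0.01]
    - [85,[1,1.5,-90],0.01]
    - [85,[1,1.5,-130],0.01]
    - [85,[1,1.5,-155],0.01]
    - [85,[1,1.5,-168],0.01]
    - [85,[1,1.5,-176],0.01]
    - [85,[1,1.5,-176],0.01]

```text
time_s: 13.22
tcp_pos: [0.4806, -0.2418, 0.056]
orientation: [[-0.019, 1.0, 0.0], [1.0, 0.019, -0.0], [-0.0, 0.0, -1.0]]
wrist_force: [-0.2, -0.5, 0.5]
grip_width: 0.0849
gripper_force: 0.0
```

>>> jog_arm:
  squeeze: 25
  steps:
    - [38,[0,0,0],0]
    - [38,[0,0,0],0]
    - [38,[0,0,0],0]
    - [38,[0,0,0],0]
    - [38,[0,0,0],0]
    - [38,[0,0,0],0]

```text
time_s: 13.98
tcp_pos: [0.4807, -0.2421, 0.0566]
orientation: [[-0.019, 1.0, 0.001], [1.0, 0.019, -0.001], [-0.001, 0.001, -1.0]]
wrist_force: [-1.0, -0.3, 6.0]
grip_width: 0.0431
gripper_force: 25.4
```

```bash
python3 - <<'E'
from h import *
o=robot.get_obs(); print(o["time_s"],np.round(o["tcp_pos"],4),o["grip_width"],o["gripper_force"])
w=robot.snapshot("wrist");s=robot.snapshot("side")
save("v7",np.hstack([cv2.resize(w,(400,300)),cv2.resize(s[220:370,230:380],(300,300))]))
E
```

```text
13.975 [ 0.4807 -0.2421  0.0566] 0.04312235762322339 25.41796897072345
```

View pics/v7.png

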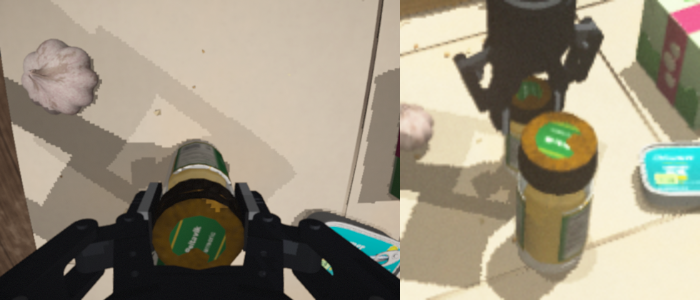

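The jar is gripped on its cap, opening 43 mm; the wrist view shows the cap centred between the pads at (198,230). Lifting and carrying.

>>> jog_arm:
  steps:
    - [38,[0,0,10],0]
    - [38,[0,0,40],0]
    - [38,[0,0,80],0]
    - [38,[0,0,120],0]
    - [38,[0,20,150],0]
    - [38,[0,55,150],0]
    - [38,[0,95,150],0]
    - [38,[0,135,150],0]

```text
time_s: 15.08
tcp_pos: [0.4798, -0.1053, 0.2056]
orientation: [[-0.018, 1.0, -0.0], [1.0, 0.018, 0.001], [0.001, -0.0, -1.0]]
wrist_force: [0.7, 0.3, -0.5]
grip_width: 0.0439
gripper_force: 25.9
```

>>> jog_arm:
  steps:
    - [38,[0,45,0],0]
    - [38,[0,90,0],0]
    - [38,[0,135,0],0]
    - [38,[0,180,0],0]
    - [38,[1,220,0],0]
    - [38,[1,245,0],0]
    - [38,[1,258,0],0]
    - [38,[1,261,0],0]

```text
time_s: 16.08
tcp_pos: [0.481, 0.1546, 0.2055]
orientation: [[-0.02, 1.0, -0.0], [1.0, 0.02, -0.0], [-0.0, -0.0, -1.0]]
wrist_force: [0.2, -0.1, -1.0]
grip_width: 0.0438
gripper_force: 25.9
```

```bash
python3 - <<'E'
from h import *
o=robot.get_obs(); print(o["time_s"],np.round(o["tcp_pos"],4),o["grip_width"],o["gripper_force"],np.round(o["wrist_force"],1))
w=robot.snapshot("wrist");s=robot.snapshot("side");t=robot.snapshot("top")
save("v8",np.hstack([cv2.resize(w,(400,300)),cv2.resize(s[60:260,160:360],(300,300))]))
i={}
for l in("pad","low_jar","jar_mid","shaker"):
  for c in("wrist","side","top"): print(l,c,[(np.round(b["bbox"]).tolist(),round(b["score"],2)) for b in robot.boxes_of(c,l)[:2]])
print("pocket px",[proj("wrist",(.482+a,.1536+b,z)).round() .tolist()for z in(.048,) for a in(-.0255,.0255) for b in(-.026,.026)], proj("wrist",(.482,.1536,.01)))
p=np.array(o["tcp_pos"]);print("jar pred",[proj("wrist",p+[0,0,dz]).round().tolist() for dz in(.0484,-.0566)])
E
```

```text
16.075 [0.481  0.1546 0.2055] 0.04379470846819197 25.896120049146703 [ 0.2 -0.1 -1. ]
pad wrist [([254.0, 158.0, 300.0, 194.0], 0.63)]
pad side []
pad top [([173.0, 239.0, 190.0, 257.0], 0.6)]
low_jar wrist [([205.0, 136.0, 558.0, 420.0], 0.2)]
low_jar side [([230.0, 162.0, 243.0, 193.0], 0.57)]
low_jar top [([189.0, 241.0, 212.0, 265.0], 0.65), ([310.0, 284.0, 332.0, 300.0], 0.62)]
jar_mid wrist [([213.0, 192.0, 339.0, 377.0], 0.88)]
jar_mid side [([219.0, 95.0, 241.0, 140.0], 0.72), ([207.0, 101.0, 323.0, 227.0], 0.63)]
jar_mid top [([378.0, 238.0, 426.0, 268.0], 0.68), ([148.0, 238.0, 172.0, 263.0], 0.64)]
shaker wrist [([334.0, 144.0, 560.0, 420.0], 0.54)]
shaker side [([238.0, 180.0, 256.0, 205.0], 0.81), ([222.0, 94.0, 240.0, 145.0], 0.27)]
shaker top [([215.0, 240.0, 233.0, 261.0], 0.52)]
pocket px [[248.0, 217.0], [247.0, 159.0], [304.0, 218.0], [307.0, 160.0]] [276.64422863 180.35263609]
jar pred [[273.0, 333.0], [275.0, 226.0]]
```

View pics/v8.png

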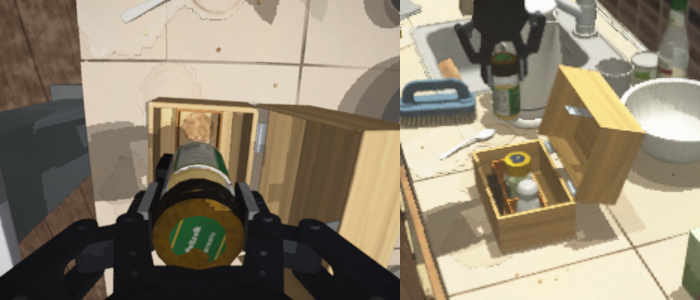

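In the wrist view the pocket shows pad cork at (277,178), matching the prediction (277,180). The jar hangs upright, and in the side view the lid is open clear behind the gripper. Lowering.

>>> jog_arm:
  steps:
    - [38,[1,-0.5,-20],0]
    - [38,[1,-0.5,-45],0]
    - [38,[1,-0.5,-70],0]
    - [38,[1,-0.5,-88],0]
    - [38,[1,-0.5,-96],0]
    - [38,[1,-0.5,-102],0]
    - [38,[1,-0.5,-108],0]
    - [38,[1,-0.5,-112],0]

```text
time_s: 17.82
tcp_pos: [0.4826, 0.1539, 0.0938]
orientation: [[-0.019, 1.0, 0.001], [1.0, 0.019, 0.0], [0.0, 0.001, -1.0]]
wrist_force: [-0.2, 0.1, -0.4]
grip_width: 0.0435
gripper_force: 25.9
```

>>> jog_arm:
  steps:
    - [38,[0,0,-5],0]
    - [38,[0,0,-10],0]
    - [38,[0,0,-15],0]
    - [38,[0,0,-19],0]
    - [38,[0,0,-22],0]
    - [38,[0,0,-24],0]
    - [38,[0,0,-24],0]

```text
time_s: 18.7
tcp_pos: [0.4822, 0.1539, 0.0695]
orientation: [[-0.019, 1.0, -0.0], [1.0, 0.019, -0.0], [-0.0, -0.0, -1.0]]
wrist_force: [-0.5, 0.0, -1.3]
grip_width: 0.0433
gripper_force: 25.9
```

>>> jog_arm:
  steps:
    - [38,[0,0,-1],0]
    - [38,[0,0,-2],0]
    - [38,[0,0,-3],0]
    - [38,[0,0,-3],0]

```text
time_s: 19.2
tcp_pos: [0.4823, 0.1539, 0.0667]
orientation: [[-0.019, 1.0, 0.0], [1.0, 0.019, 0.0], [0.0, 0.0, -1.0]]
wrist_force: [0.7, 0.3, -1.7]
grip_width: 0.0434
gripper_force: 25.9
```

>>> jog_arm:
  steps:
    - [38,[0,0,-0.7],0]
    - [38,[0,0,-1.4],0]
    - [38,[0,0,-1.4],0]

```text
time_s: 19.58
tcp_pos: [0.4824, 0.154, 0.0666]
orientation: [[-0.019, 1.0, 0.0], [1.0, 0.019, 0.0], [0.0, 0.0, -1.0]]
wrist_force: [-4.0, -0.3, 8.1]
grip_width: 0.0439
gripper_force: 26.9
```

Seated at TCP z 0.0666, as predicted. Release and lift.

>>> jog_arm:
  steps:
    - [44,[0,0,1],0]
    - [54,[0,0,1],0]
    - [56,[0,0,1],0]
    - [56,[0,0,1],0]
    - [56,[0,0,1],0]

```text
time_s: 20.2
tcp_pos: [0.4823, 0.1539, 0.0662]
orientation: [[-0.019, 1.0, -0.0], [1.0, 0.019, 0.0], [0.0, -0.0, -1.0]]
wrist_force: [-0.6, -0.4, 0.3]
grip_width: 0.0558
gripper_force: 0.0
```

>>> jog_arm:
  steps:
    - [56,[0,0,10],0]
    - [56,[0,0,35],0]
    - [56,[0,0,70],0]
    - [56,[0,0,110],0]
    - [56,[0,0,150],0]
    - [40,[-10,0,190],0]
    - [0,[-10,-30,220],0]
    - [0,[-10,-60,230],0]

```text
time_s: 21.2
tcp_pos: [0.4734, 0.0935, 0.3]
orientation: [[-0.02, 1.0, 0.006], [1.0, 0.02, 0.0], [-0.0, 0.006, -1.0]]
wrist_force: [-0.3, -0.3, -0.4]
grip_width: 0.0042
gripper_force: 0.0
```

```bash
python3 - <<'E'
from h import *
o=robot.get_obs(); print(o["time_s"],np.round(o["tcp_pos"],4),o["grip_width"],np.round(o["joints"],2))
w=robot.snapshot("wrist");s=robot.snapshot("side");t=robot.snapshot("top")
save("v9",np.hstack([np.vstack([cv2.resize(w,(400,300)),cv2.resize(t[100:300,110:340],(400,300))]),cv2.resize(s[60:260,160:330],(400,600))]))
for c in("wrist","side","top"): print(c,[(np.round(b["bbox"]).tolist(),round(b["score"],2)) for b in robot.boxes_of(c,"jar_mid")[:3]],[(np.round(b["bbox"]).tolist(),round(b["score"],2)) for b in robot.boxes_of(c,"lid")[:2]])
for c in("wrist","side","top"): 
    q=np.array([proj(c,p) for p in cyl(.482,.1536,.022,.02,.095)]); print(c,q.min(0).round(),q.max(0).round())
th=1.9;f=np.array([-np.cos(th),np.sin(th)]);n=np.array([np.sin(th),np.cos(th)])
for d,h in((135,62),(135,-14)):
    P=np.array([551.5,72])+d*f+h*n; print(d,h,P,[proj("side",(P[0]/1e3,y,P[1]/1e3)).round(0) for y in(-.003,.197)])
E
```

```text
21.2 [0.4734 0.0935 0.3   ] 0.004249738028923788 [ 0.02 -0.05  1.66 -0.    1.52 -0.  ]
wrist [([262.0, 96.0, 310.0, 141.0], 0.69)] [([331.0, 60.0, 523.0, 323.0], 0.66)]
side [([290.0, 276.0, 329.0, 357.0], 0.98), ([224.0, 147.0, 244.0, 178.0], 0.82)] [([248.0, 105.0, 323.0, 196.0], 0.57), ([208.0, 102.0, 325.0, 230.0], 0.57)]
top [([131.0, 162.0, 250.0, 276.0], 0.66), ([376.0, 235.0, 429.0, 268.0], 0.62), ([172.0, 237.0, 187.0, 258.0], 0.55)] [([133.0, 160.0, 245.0, 222.0], 0.94), ([133.0, 162.0, 246.0, 279.0], 0.51)]
wrist [264.  93.] [313. 143.]
side [224. 145.] [242. 162.]
top [154. 239.] [178. 260.]
135 62 [653.81469696 179.70655869] [array([326., 146.]), array([291., 107.])]
135 -14 [581.8958903  204.27656577] [array([296., 143.]), array([265., 103.])]
```

View pics/v9.png

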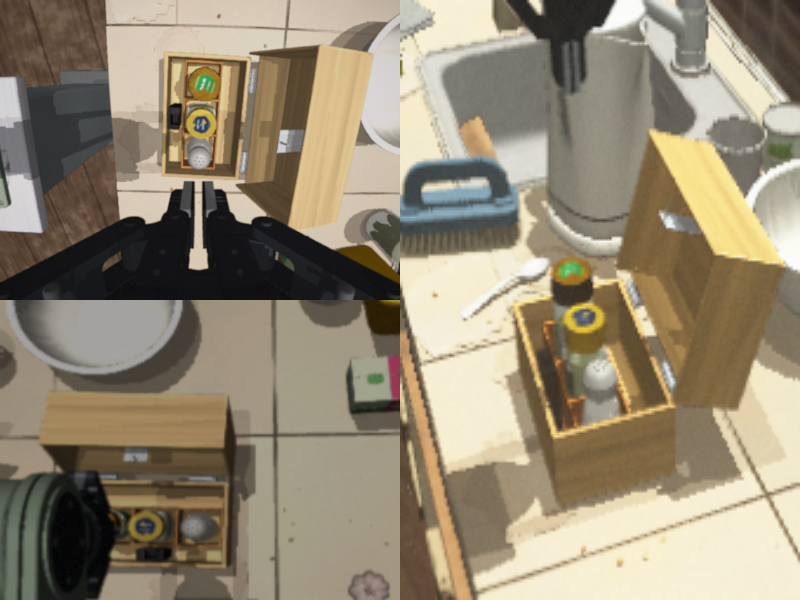

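The jar's green cap stands home in the left pocket, in line with its neighbours; wrist bbox (262,96,310,141) against predicted (264,93,313,143). The lid stands open, matching the model at 1.9 rad, so the closed fingers can go over it and come down behind.

>>> jog_arm:
  steps:
    - [0,[30,3,0],0]
    - [0,[75,3,0],0]
    - [0,[120,3,0],0]
    - [0,[165,3,0],0]
    - [0,[205,3,0],0]
    - [0,[218,3,0],0]
    - [0,[218,3,0],0]
    - [0,[218,3,0],0]

```text
time_s: 22.65
tcp_pos: [0.6896, 0.0974, 0.2958]
orientation: [[-0.02, 1.0, -0.001], [1.0, 0.02, 0.0], [0.0, -0.001, -1.0]]
wrist_force: [0.8, 0.4, -0.1]
grip_width: 0.0003
gripper_force: 0.0
```

```bash
python3 - <<'E'
from h import *
o=robot.get_obs(); p=np.array(o["tcp_pos"])*1e3; print(o["time_s"],p.round(1))
H=np.array([551.5,72])
for th in np.arange(1.9,-.01,-.1):
    f=np.array([-np.cos(th),np.sin(th)]);n=np.array([np.sin(th),np.cos(th)])
    C=H+135*f+62*n
    if th>1.57: t=C+[14.5,-20]
    else: t=H+(115+10*min(1,(1.57-th)/.5))*f+62*n+[14.5,0]
    print(round(th,2),"tcp",(t-[0,5]).round(0),"shift",(t-[0,5]-p[[0,2]]).round(0))
E
```

```text
22.65 [689.6  97.4 295.8]
1.9 tcp [668. 155.] shift [ -21. -141.]
1.8 tcp [657. 164.] shift [ -33. -131.]
1.7 tcp [645. 173.] shift [ -45. -123.]
1.6 tcp [632. 180.] shift [ -58. -116.]
1.5 tcp [620. 187.] shift [ -70. -108.]
1.4 tcp [607. 194.] shift [ -83. -102.]
1.3 tcp [594. 200.] shift [-96. -96.]
1.2 tcp [579. 204.] shift [-110.  -92.]
1.1 tcp [565. 206.] shift [-125.  -90.]
1.0 tcp [551. 206.] shift [-139.  -90.]
0.9 tcp [537. 203.] shift [-153.  -92.]
0.8 tcp [523. 200.] shift [-166.  -96.]
0.7 tcp [510. 195.] shift [-179. -101.]
0.6 tcp [498. 189.] shift [-192. -107.]
0.5 tcp [486. 181.] shift [-204. -114.]
0.4 tcp [475. 173.] shift [-215. -123.]
0.3 tcp [465. 163.] shift [-225. -133.]
0.2 tcp [456. 153.] shift [-234. -143.]
0.1 tcp [448. 141.] shift [-242. -155.]
-0.0 tcp [441. 129.] shift [-249. -167.]
```

>>> jog_arm:
  steps:
    - [0,[0,0,-35],0]
    - [0,[0,0,-75],0]
    - [0,[0,0,-115],0]
    - [0,[0,0,-138],0]
    - [0,[0,0,-141],0]
    - [0,[-7,0,-141],0]
    - [0,[-14,0,-141],0]
    - [0,[-21,0,-141],0]

```text
time_s: 23.65
tcp_pos: [0.6695, 0.097, 0.157]
orientation: [[-0.019, 1.0, 0.003], [1.0, 0.019, 0.0], [0.0, 0.003, -1.0]]
wrist_force: [1.0, -0.9, 0.1]
grip_width: 0.0
gripper_force: 0.0
```

>>> jog_arm:
  steps:
    - [0,[-6,0,5],0]
    - [0,[-12,0,10],0]
    - [0,[-18,0,14],0]
    - [0,[-24,0,18],0]
    - [0,[-24,0,18],0]

```text
time_s: 24.28
tcp_pos: [0.6458, 0.0973, 0.1746]
orientation: [[-0.019, 1.0, 0.003], [1.0, 0.019, 0.001], [0.001, 0.003, -1.0]]
wrist_force: [4.2, 2.2, 1.6]
grip_width: -0.0004
gripper_force: 1.9
```

>>> jog_arm:
  steps:
    - [0,[-6,0,4],0]
    - [0,[-13,0,7],0]
    - [0,[-19,0,11],0]
    - [0,[-25,0,15],0]

```text
time_s: 24.78
tcp_pos: [0.6191, 0.0969, 0.1879]
orientation: [[-0.019, 1.0, -0.002], [1.0, 0.019, 0.0], [0.0, -0.002, -1.0]]
wrist_force: [2.5, 1.3, -1.3]
grip_width: -0.0002
gripper_force: 1.2
```

>>> jog_arm:
  steps:
    - [0,[-7,0,3],0]
    - [0,[-13,0,6],0]
    - [0,[-20,0,9],0]
    - [0,[-26,0,12],0]

```text
time_s: 25.28
tcp_pos: [0.5935, 0.0965, 0.2002]
orientation: [[-0.019, 1.0, -0.001], [1.0, 0.019, -0.001], [-0.001, -0.001, -1.0]]
wrist_force: [1.6, 0.6, -0.3]
grip_width: -0.0
gripper_force: 1.0
```

>>> jog_arm:
  steps:
    - [0,[-7,0,2],0]
    - [0,[-14,0,4],0]
    - [0,[-21,0,5],0]
    - [0,[-29,0,6],0]
    - [0,[-36,0,6],0]
    - [0,[-43,0,6],0]
    - [0,[-50,0,5],0]
    - [0,[-57,0,4],0]

```text
time_s: 26.28
tcp_pos: [0.537, 0.0971, 0.2046]
orientation: [[-0.019, 1.0, 0.001], [1.0, 0.019, 0.0], [0.0, 0.001, -1.0]]
wrist_force: [2.0, 1.4, 1.6]
grip_width: 0.0
gripper_force: 1.2
```

>>> jog_arm:
  steps:
    - [0,[-7,0,-2],0]
    - [0,[-13,0,-4],0]
    - [0,[-20,0,-6],0]
    - [0,[-26,0,-9],0]
    - [0,[-33,0,-12],0]
    - [0,[-39,0,-15],0]

```text
time_s: 27.02
tcp_pos: [0.4975, 0.0968, 0.1889]
orientation: [[-0.019, 1.0, -0.001], [1.0, 0.019, -0.0], [-0.0, -0.001, -1.0]]
wrist_force: [-0.1, 0.3, 3.9]
grip_width: 0.0002
gripper_force: 1.6
```

>>> jog_arm:
  steps:
    - [0,[-6,0,-4],0]
    - [0,[-12,0,-7],0]
    - [0,[-18,0,-12],0]
    - [0,[-23,0,-16],0]
    - [0,[-28,0,-21],0]
    - [0,[-33,0,-26],0]

```text
time_s: 27.78
tcp_pos: [0.4647, 0.0968, 0.1629]
orientation: [[-0.019, 1.0, -0.001], [1.0, 0.019, -0.0], [-0.0, -0.001, -1.0]]
wrist_force: [-0.9, 0.6, 4.0]
grip_width: 0.0001
gripper_force: 1.5
```

>>> jog_arm:
  steps:
    - [0,[-5,0,-5],0]
    - [0,[-9,0,-10],0]
    - [0,[-14,0,-16],0]
    - [0,[-19,0,-22],0]
    - [0,[-19,0,-22],0]

```text
time_s: 28.4
tcp_pos: [0.4454, 0.0967, 0.1404]
orientation: [[-0.019, 1.0, -0.002], [1.0, 0.019, -0.0], [-0.0, -0.002, -1.0]]
wrist_force: [-0.5, 0.3, 1.7]
grip_width: 0.0001
gripper_force: 0.9
```

>>> jog_arm:
  steps:
    - [0,[-3,1,-3],0]
    - [0,[-6,1,-5],0]
    - [0,[-9,1,-7],0]
    - [0,[-11,1,-9],0]
    - [0,[-12,1,-11],0]
    - [0,[-12,1,-12],0]

```text
time_s: 29.15
tcp_pos: [0.4334, 0.0979, 0.1289]
orientation: [[-0.019, 1.0, -0.002], [1.0, 0.019, 0.0], [0.0, -0.002, -1.0]]
wrist_force: [-1.9, 0.7, 2.9]
grip_width: 0.0002
gripper_force: 1.3
```

>>> jog_arm:
  steps:
    - [0,[0,0,-1],0]
    - [0,[0,0,-2],0]
    - [0,[0,0,-2],0]

```text
time_s: 29.52
tcp_pos: [0.434, 0.0979, 0.1271]
orientation: [[-0.019, 1.0, -0.001], [1.0, 0.019, 0.0], [0.0, -0.001, -1.0]]
wrist_force: [-1.7, 0.8, 2.7]
grip_width: 0.0001
gripper_force: 1.4
```

>>> jog_arm:
  steps:
    - [0,[0,0,-1],0]
    - [0,[0,0,-2],0]
    - [0,[0,0,-2],0]

```text
time_s: 29.9
tcp_pos: [0.4341, 0.0979, 0.1251]
orientation: [[-0.019, 1.0, -0.0], [1.0, 0.019, -0.0], [-0.0, -0.0, -1.0]]
wrist_force: [-1.6, -0.2, 2.4]
grip_width: 0.0002
gripper_force: 1.4
```

>>> jog_arm:
  steps:
    - [0,[0,0,-0.5],0]
    - [0,[0,0,-1],0]
    - [0,[0,0,-1],0]

```text
time_s: 30.28
tcp_pos: [0.4342, 0.0978, 0.1242]
orientation: [[-0.019, 1.0, -0.0], [1.0, 0.019, -0.0], [-0.0, -0.0, -1.0]]
wrist_force: [-2.7, 0.8, 3.0]
grip_width: 0.0002
gripper_force: 1.4
```

>>> jog_arm:
  steps:
    - [0,[0,0,-0.5],0]
    - [0,[0,0,-0.5],0]

```text
time_s: 30.52
tcp_pos: [0.4343, 0.0979, 0.1237]
orientation: [[-0.019, 1.0, 0.0], [1.0, 0.019, -0.0], [-0.0, 0.0, -1.0]]
wrist_force: [-1.4, -1.0, 2.0]
grip_width: 0.0002
gripper_force: 1.4
```

>>> jog_arm:
  steps:
    - [0,[0,0,-0.6],0]
    - [0,[0,0,-0.6],0]

```text
time_s: 30.78
tcp_pos: [0.4342, 0.0979, 0.1231]
orientation: [[-0.019, 1.0, -0.0], [1.0, 0.019, 0.0], [0.0, -0.0, -1.0]]
wrist_force: [-2.4, -0.5, 2.6]
grip_width: 0.0002
gripper_force: 1.4
```

>>> jog_arm:
  steps:
    - [0,[0,0,-0.6],0]
    - [0,[0,0,-0.6],0]

```text
time_s: 31.02
tcp_pos: [0.4342, 0.0979, 0.1225]
orientation: [[-0.019, 1.0, -0.0], [1.0, 0.019, -0.0], [-0.0, -0.0, -1.0]]
wrist_force: [-1.2, 0.3, 2.6]
grip_width: -0.0
gripper_force: 1.4
```

>>> jog_arm:
  steps:
    - [0,[0,0,-0.5],0]
    - [0,[0,0,-0.5],0]

```text
time_s: 31.28
tcp_pos: [0.4342, 0.0979, 0.122]
orientation: [[-0.019, 1.0, -0.0], [1.0, 0.019, 0.0], [0.0, -0.0, -1.0]]
wrist_force: [-2.5, -0.5, 2.3]
grip_width: 0.0003
gripper_force: 1.5
```

>>> jog_arm:
  steps:
    - [0,[0,0,-0.6],0]
    - [0,[0,0,-0.6],0]

```text
time_s: 31.52
tcp_pos: [0.4342, 0.0979, 0.1214]
orientation: [[-0.019, 1.0, -0.0], [1.0, 0.019, 0.0], [0.0, -0.0, -1.0]]
wrist_force: [-2.6, -0.5, 3.0]
grip_width: -0.0001
gripper_force: 1.5
```

>>> jog_arm:
  steps:
    - [0,[0,0,-0.6],0]
    - [0,[0,0,-0.6],0]

```text
time_s: 31.78
tcp_pos: [0.4342, 0.0979, 0.121]
orientation: [[-0.019, 1.0, -0.0], [1.0, 0.019, -0.0], [-0.0, -0.0, -1.0]]
wrist_force: [-3.3, 0.2, 4.0]
grip_width: -0.0002
gripper_force: 2.4
```

>>> jog_arm:
  steps:
    - [0,[0,0,-0.6],0]
    - [0,[0,0,-0.6],0]

```text
time_s: 32.02
tcp_pos: [0.4342, 0.0979, 0.1208]
orientation: [[-0.019, 1.0, -0.0], [1.0, 0.019, -0.0], [-0.0, -0.0, -1.0]]
wrist_force: [-4.2, -1.0, 7.5]
grip_width: 0.0001
gripper_force: 3.9
```

Firm again at about 8.5 N. Letting go straight up.

>>> jog_arm:
  steps:
    - [0,[0,0,4],0]
    - [0,[0,0,12],0]
    - [0,[0,0,30],0]
    - [0,[-20,0,70],0]
    - [0,[-50,0,110],0]
    - [0,[-80,0,130],0]
    - [0,[-80,0,130],0]
    - [0,[-80,0,130],0]

```text
time_s: 33.02
tcp_pos: [0.3546, 0.0978, 0.2501]
orientation: [[-0.019, 1.0, 0.001], [1.0, 0.019, -0.0], [-0.0, 0.001, -1.0]]
wrist_force: [0.1, 0.1, -0.7]
grip_width: -0.0001
gripper_force: 0.0
```

```bash
python3 - <<'E'
from h import *
s=robot.snapshot("side");t=robot.snapshot("top")
save("v10",np.hstack([cv2.resize(s,(400,300)),cv2.resize(t,(400,300))]))
for c in("side","top"): print(c,[(np.round(b["bbox"]).tolist(),round(b["score"],2)) for b in robot.boxes_of(c,"lid")[:2]])
print(robot.get_obs()["wrist_force"])
E
```

```text
side [([350.0, 206.0, 410.0, 282.0], 0.62), ([201.0, 131.0, 279.0, 207.0], 0.57)]
top [([142.0, 213.0, 245.0, 285.0], 0.73)]
[-0.01419581 -0.52762773  0.12744451]
```

View pics/v10.png

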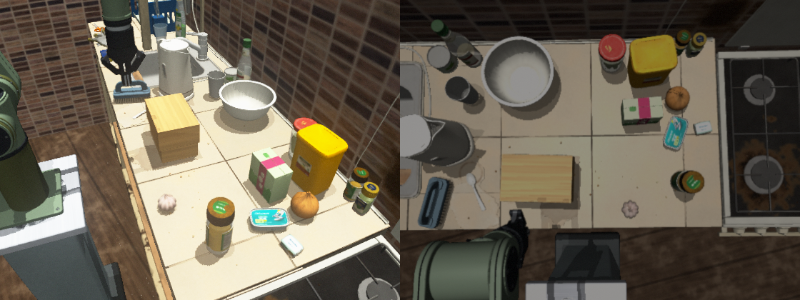

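The box is shut: lid bbox side (201,131,279,207) and top (142,213,245,285), as at the start. The jar is no longer on the worktop, the garlic and carton are unmoved, and the robot is clear.

```bash
python3 -c "
from h import *
print(robot.finish_job())"
```

```text
the job is handed in; nothing more can be done
None
```

The jar was set upright in the free left pocket and the lid was pressed shut and stayed shut; the job is handed in at about 33 s of the 70 s, with no verdict returned.

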